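# Stand a gel cassette in the casting stand and lock it

## Robot

A 6-joint arm with a two-finger parallel gripper is mounted at the origin on the work surface. World frame = base frame: x ahead of the robot, y to its left, z up, the work surface at z = 0. Lengths are in m, angles in rad, forces in N, time in s.
With the tool pointing down it reaches from about 0.325 to 0.9 m from the base axis. Payload 6.1 kg.
Tool frame: the origin (TCP) lies midway between the tips of the shut fingers; the grasp point (between the pads) lies 19 mm behind it; z points along the fingers, y is the line along which they close (so a half turn about z gives the same grasp; the last joint's range is limited). The gripper opens to 85 mm and grips with 20 to 120 N. Pads are 22 mm wide; open, the fingers measure 114 mm over their backs; the gripper's body (76 mm by 85 mm) begins 54 mm behind the grasp point. The pads swing forward as they close: fully open they stand 13 mm farther back than shut.
Start: joints at [-1.283, 0.22, 1.526, -0, 1.395, -0.126], TCP at [0.251, -0.572, 0.194] pointing down, gripper open.
Joint ranges: [-2.98, 2.98], [-0.91, 2.08], [0.09, 2.57], [-1.24, 4.39], [0.2, 2.65], [-2.68, 2.68]. Speed limits (rad/s): [2.57, 2.57, 3.01, 3.14, 3.14, 3.14].

## Interface

Orientations are given as [roll, pitch, yaw] about the fixed x, y, z axes, in that order (R = Rz(yaw) Ry(pitch) Rx(roll)).
In Python, from plant import movep, move_l, set_joints, gripper_to, hold, inverse_kinematics, observe, get_image, get_calibration, Unreachable, job_done gives the robot as it stands. Calls block until the motion is done:
- movep(position, orientation): joint-space move of the TCP to a pose.
- move_l(position, feed=0.15, rotation=None, max_force=None): straight line of the TCP; rotation=None keeps the orientation; feed is the mean speed in m/s. With max_force (N) it stops when the force on the tool has changed by that much, and returns True; else False.
- set_joints(angles): joint-space move.
- gripper_to(opening, f_grip=None): finger opening in m; f_grip is the grip in N (None keeps the last); returns when the fingers have stopped.
- hold(seconds).
- inverse_kinematics(position, orientation): joint angles nearest the present ones, or None.
- observe(): the state.
- get_image(name): name is "scene" or "top" or "wrist"; returns (picture, depth): 480x640x3 uint8, red, green, blue; 480x640 float32, m along the optical axis (not along the pixel's ray), 0 where there is no reading.
- get_calibration(name): a dict with "intrinsics" (3x3 intrinsics, pixels), "world_from_camera" (4x4, takes a point from camera to world coordinates). Camera axes: x right, y down, z forward; pixel columns grow to the right and rows downward; lengths in m; the calibration is good to about 2 mm. A picture is of the moment at which its call begins: read the wrist's pose just before it. get_calibration takes no time and is no camera call; for the wrist camera it gives the pose at the moment of the call.
A pose or a line that the arm cannot do raises Unreachable and nothing moves.
- job_done(): hands the job in; it is judged then, once.
The state is a dict: "time_s": time; "q": joint angles; "joint_velocities": joint speeds; "joint_torque": joint torques, N m; "eef_pos": TCP position; "tcp_rot": TCP orientation; "ft_force": force on the tool from outside, world axes, zero at the start; "torque": the same for the moment, N m; "opening": finger opening in m; "grasp_force": force on a finger pad.
Only numpy, scipy, OpenCV 4.12 (cv2) and the standard library are available. Lean on these libraries where they do the work, as an engineer would, in place of code of your own. Each camera call takes 0.05 s, during which the arm holds its last target. There are 200 camera calls.

## Task

Pick up the gel cassette from its cold block, stand it upright on its bottom edge, purple comb end up, in the middle of the casting stand's bay, square with the back wall and set down gently. Once it stands there on its own, slide the locking rod from either side through both eyelets across the front until its tip sticks out clearly past the far lug, and let go. Leave the other things on the bench standing where they are.

Things in the scene. Friction and masses are not known exactly. Their poses are not given: they have to be found in the camera images.
- stand: grey casting stand, fixed, base 12 mm high, x -50 to +35 mm, y -82 to +82 mm about its origin (on the bench under the bay's centre); z up, y to its left lug, front (rod side) faces its -x. White back wall: front face at x = +15 mm, 50 mm wide, top at 70 mm. Two aluminium lugs, y = 60 to 70 mm each side, 32 mm along x centred on x = -21 mm, top at 86 mm, each with an eyelet
- eyelet_left (a point): centre of the left lug's eyelet on its outer face (stand frame -21, +70, 68 mm); a round through hole 18 mm wide, axis along the stand's y
- eyelet_right (a point): centre of the right lug's eyelet on its outer face (stand frame -21, -70, 68 mm)
- bay (a point): centre of the bay floor, the green mat between back wall and rod line (stand frame 0, 0, 12 mm): where the middle of the cassette's bottom edge belongs
- block: blue cold block, fixed, 90 x 36 x 30 mm high, under the cassette at the start; origin at the centre of its underside, long side along its x
- cassette: gel cassette, loose, about 220 g: white frame, green glass window, 120 x 56 x 20 mm, plus a purple comb 46 mm wide, 8 mm thick, 12 mm out of one end. Starts flat on the block, its long sides overhanging by 10 mm. Origin at the centre of its underside as it lies (comb excluded); x along it towards the comb (up when it stands), y across, z through the 20 mm thickness. Both faces are alike
- cassette_foot (a point): middle of the cassette's bottom edge (the end with the black rubber line), mid thickness (-60, 0, 10 mm in its frame)
- cassette_comb (a point): outer end of the comb, mid thickness (72, 0, 10 mm in its frame)
- rod: locking rod, loose, about 80 g, lying flat: steel shaft 12 mm thick, 160 mm long, tapered tip; at the other end an orange flat tab 34 x 24 x 12 mm thick, too wide for the eyelets. Origin on the underside, 77 mm from the tip (194 mm overall), x along it from tab to tip; tab at x -117 to -83 mm, axis 6 mm above the underside
- rod_tip (a point): tip end of the shaft, on its axis (77, 0, 6 mm)
- rod_neck (a point): where the shaft leaves the tab, on its axis (-83, 0, 6 mm)
- reagent: amber bottle, loose, 64 mm across, 105 mm high, close beside one end of the stand (either end); origin at the centre of its underside, as for all the following
- tipbox: yellow tip box with clear top, loose, 80 x 110 x 45 mm high, beside the stand's other end
- rack: purple tube rack, loose, 60 x 120 x 38 mm high
- timer: white timer, loose, 55 x 75 x 24 mm high
- media: clear bottle with blue cap, loose, 80 mm across, 150 mm high
- cylinder: yellowish measuring cylinder, loose, 38 mm across on a 72 mm foot, 165 mm high
- beaker: white mug-shaped beaker with a handle, loose, 84 mm across, 100 mm high

How it is judged:
On the way, in this order (a step that is already met when the one before it is completed fails the run):
1. the cassette stands upright in the bay, comb up, released (angle between cassette's own x axis and vertical below 0.12 rad and angle between the y axis of cassette and the y axis of stand, either way round below 0.15 rad and x of cassette_foot in the frame of stand between -0.01 and 0.01 m and y of cassette_foot in the frame of stand between -0.018 and 0.018 m and z of cassette_foot in the frame of stand between 0.006 and 0.018 m and contact force between cassette and the fingers below 0.3 N), for 0.2 s.
2. the rod is through both eyelets (((y of rod_tip in the frame of stand between -0.12 and -0.073 m and y of rod_neck in the frame of stand between 0.065 and 0.12 m) or (y of rod_tip in the frame of stand between 0.073 and 0.12 m and y of rod_neck in the frame of stand between -0.12 and -0.065 m)) and angle between the x axis of rod and the y axis of stand, either way round below 0.12 rad and x of rod_tip in the frame of stand between -0.031 and -0.011 m and z of rod_tip in the frame of stand between 0.056 and 0.08 m and x of rod_neck in the frame of stand between -0.031 and -0.011 m and z of rod_neck in the frame of stand between 0.056 and 0.08 m), for 0.2 s.
At the end, for the whole second after the job is handed in: Cassette comb up in the bay, within 0.12 rad of vertical and 0.15 rad of square, bottom edge on the floor within 10 mm front to back and 18 mm sideways of the centre; rod through both eyelets, tip at least 3 mm past the far lug, within 10 mm and 0.12 rad of their axis; both released, at rest (all of step 1 and all of step 2 and linear speed of each of cassette, rod below 0.02 m/s); the robot touches nothing.
It fails at once if the cassette was banged against the stand (over 60 N) (contact force between cassette and stand above 60 N).
It fails at once if a bottle or the measuring cylinder was pushed more than 25 mm or tipped over (distance of any of reagent, media, cylinder from where it was at the start of the episode above 0.025 m or angle between any of reagent, media, cylinder's own z axis and vertical above 0.35 rad).
It fails at once if the tip box, tube rack, timer or beaker was pushed more than 25 mm or tipped over (distance of any of tipbox, rack, timer, beaker from where it was at the start of the episode above 0.025 m or angle between any of tipbox, rack, timer, beaker's own z axis and vertical above 0.35 rad).
It also fails if it takes over 69 s, if anything falls off the work surface, if the arm or the gripper's body presses on something with over 40 N, if the wrist force passes 120 N, or if a joint passes its speed limit or range.

## Working session

There is one attempt and no reset: what is moved stays moved. The work goes in short steps, each a Python script; the robot and the scene stay as the last script left them, time stands still between calls to the robot, and variables do not carry over. Pictures are saved under pics/ and viewed, at most 10 in all, crops included, and the job is handed in when it is done.

```bash
mkdir -p pics; ls; python3 - <<'E'
from plant import *
import cv2,numpy as np
for n in("scene","top"):
    p,d=get_image(n);c=get_calibration(n)
    cv2.imwrite(f"pics/{n}0.png",p[:,:,::-1]);np.savez(f"{n}0.npz",p=p,d=d,K=c["intrinsics"],T=c["world_from_camera"])
    print(n,c["intrinsics"].tolist() if hasattr(c["intrinsics"],'tolist') else c["intrinsics"],np.round(c["world_from_camera"],3).tolist())
E
```

```text
pics
scene [[459.7635884422566, 0.0, 323.9611768342552], [0.0, 459.7635884422566, 231.10484221239943], [0.0, 0.0, 1.0]] [[-0.886, 0.334, -0.32, 0.85], [0.463, 0.637, -0.616, 0.681], [-0.002, -0.694, -0.72, 0.905], [0.0, 0.0, 0.0, 1.0]]
top [[595.8404146023051, 0.0, 319.91325074272316], [0.0, 595.8404146023051, 240.9286499836915], [0.0, 0.0, 1.0]] [[0.005, -0.996, 0.089, 0.342], [-1.0, -0.005, 0.001, -0.022], [-0.001, -0.089, -0.996, 1.561], [0.0, 0.0, 0.0, 1.0]]
```

View pics/top0.png

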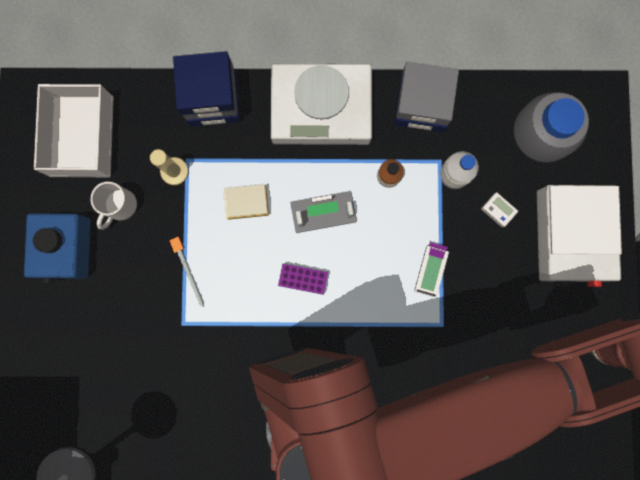

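View pics/scene0.png

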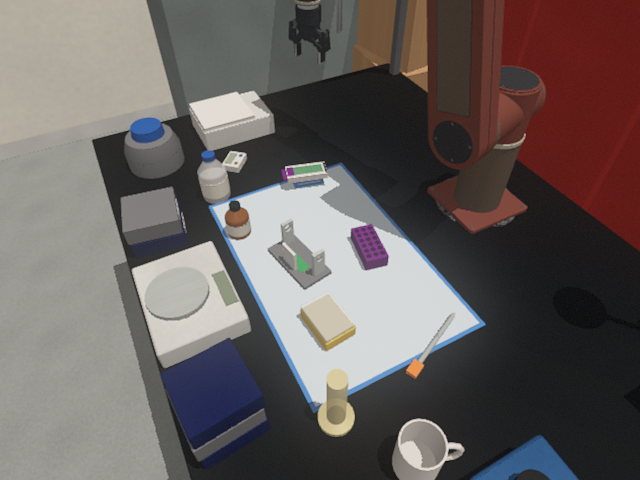

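Top view: the stand is at (322,211) with its wall at the top, so its front faces the robot. The cassette is at (432,268), comb up-image. The rod's tab is at (176,243) and its tip at (200,303). The reagent bottle (391,173) is at the stand's right end, and the tipbox (246,201) at its left. I'll take coarse positions first, then wrist close-ups.

```bash
cat > h.py <<'E'
from plant import *
import cv2,numpy as np
from scipy.spatial.transform import Rotation as R
def snap(n,f=None):
    c=get_calibration(n);p,d=get_image(n)
    if f: cv2.imwrite(f"pics/{f}.png",p[:,:,::-1]);np.savez(f+".npz",p=p,d=d,K=c["intrinsics"],T=c["world_from_camera"])
    return p,d,np.array(c["intrinsics"]),np.array(c["world_from_camera"])
def load(f):
    z=np.load(f+".npz");return z["p"],z["d"],z["K"],z["T"]
def cloud(d,K,T):
    v,u=np.indices(d.shape);X=np.stack([(u-K[0,2])*d/K[0,0],(v-K[1,2])*d/K[1,1],d],-1)
    W=X@T[:3,:3].T+T[:3,3];W[d<=0]=np.nan;return W
def onplane(uv,z,K,T):
    uv=np.atleast_2d(uv).astype(float);r=np.c_[(uv-K[:2,2])/np.diag(K)[:2],np.ones(len(uv))]@T[:3,:3].T
    return T[:3,3]+r*((z-T[2,3])/r[:,2])[:,None]
def rpy(M): return R.from_matrix(M).as_euler("xyz")
E
python3 - <<'E'
from h import *
p,d,K,T=load("top0");W=cloud(d,K,T)
np.set_printoptions(precision=3,suppress=True)
for n,u,v in [("wallL",310,199),("wallR",330,196),("lugL",298,216),("lugR",350,208),("comb",438,250),("cas",432,268),("foot",426,292),("tab",176,243),("tip",201,304),("reag",391,170),("tipbox",246,201),("rack",304,278),("bench",380,260),("cylfoot",175,175)]:
    print(n,W[v,u],np.nanmedian(W[v-2:v+3,u-2:u+3].reshape(-1,3),0))
get_image  # wrist look
print(get_calibration("wrist")["world_from_camera"],observe()["eef_pos"],get_calibration("wrist")["intrinsics"])
E
```

```text
wallL [0.589 0.006 0.021] [0.588 0.006 0.015]
wallR [ 0.59  -0.045  0.066] [ 0.593 -0.045  0.017]
lugL [0.536 0.035 0.087] [0.536 0.035 0.087]
lugR [ 0.556 -0.095  0.087] [ 0.559 -0.095  0.087]
comb [ 0.455 -0.32   0.052] [ 0.455 -0.32   0.052]
cas [ 0.409 -0.305  0.048] [ 0.409 -0.305  0.05 ]
foot [ 0.349 -0.29   0.046] [ 0.349 -0.29   0.05 ]
tab [0.473 0.356 0.01 ] [0.473 0.356 0.013]
tip [0.315 0.288 0.007] [0.315 0.288 0.007]
reag [ 0.65  -0.196  0.103] [ 0.649 -0.195  0.107]
tipbox [0.579 0.17  0.049] [0.579 0.17  0.047]
rack [0.383 0.02  0.04 ] [0.383 0.02  0.039]
bench [ 0.432 -0.178  0.001] [ 0.432 -0.178  0.001]
cylfoot [0.65  0.359 0.026] [0.65  0.359 0.029]
[[ 0.403 -0.877 -0.261  0.319]
 [-0.915 -0.386 -0.114 -0.544]
 [-0.001  0.285 -0.959  0.374]
 [ 0.     0.     0.     1.   ]] [ 0.251 -0.572  0.193] [[350.38    0.    318.606]
 [  0.    350.38  236.507]
 [  0.      0.      1.   ]]
```

```bash
cat >> h.py <<'E'
def tool(z,y):
    z=np.array(z,float);z/=np.linalg.norm(z);y=np.array(y,float);y-=z*(y@z);y/=np.linalg.norm(y)
    return np.c_[np.cross(y,z),y,z]
E
python3 - <<'E'
from h import *
np.set_printoptions(precision=2,suppress=True)
cx=np.array([.106,-.03,0.]);cx/=np.linalg.norm(cx);cz=np.array([0,0,1.]);cy=np.cross(cz,cx)
sx=np.array([np.cos(.16),np.sin(.16),0]);sy=np.array([-sx[1],sx[0],0])
g=np.array([.405,-.304,.04])+.035*cx
P=np.array([.568,-.027,.012])
for s in(1,-1):
  for a in np.radians([0,15,30,40,50,60]):
    dp=-np.cos(a)*cz-np.sin(a)*cx; Mp=tool(dp,s*cy)
    dq=np.cos(a)*sx-np.sin(a)*cz; Mq=tool(dq,s*sy)   # cassette x up, z->-sx, y=z x x -> -sx x up = sy
    tp=g+.019*dp; tq=P+np.array([0,0,.095])+.019*dq
    qs=[inverse_kinematics(x,rpy(M)) for x,M in((tp,Mp),(tp-.1*dp,Mp),(tq,Mq),(tq+[0,0,.1],Mq),(tq-.1*sx,Mq))]
    print(s,np.degrees(a),*[("none" if q is None else np.array(q)) for q in qs])
print(rpy(tool([0,0,-1],[1,0,0])),observe()["tcp_rot"])
M=np.array(R.from_euler("xyz",observe()["tcp_rot"]).as_matrix()) if np.size(observe()["tcp_rot"])==3 else np.array(observe()["tcp_rot"])
C=np.array(get_calibration("wrist")["world_from_camera"]);print(M.T@C[:3,:3],M.T@(C[:3,3]-observe()["eef_pos"]))
E
```

```text
1 0.0 [-0.77  0.21  1.89 -0.    1.04 -2.06] [-0.77  0.08  1.82 -0.    1.24 -2.06] [-0.7   0.57  2.48  2.28  1.51  1.64] none none
1 14.999999999999998 [-0.7   0.41  1.66 -0.11  1.31 -1.95] [-0.68  0.35  1.54 -0.1   1.5  -1.96] none none none
1 29.999999999999996 [-0.65  0.63  1.42 -0.18  1.58 -1.9 ] [-0.62  0.63  1.24 -0.17  1.77 -1.91] [-0.56 -0.18  2.56  1.79  0.63  2.46] none none
1 40.0 [-0.62  0.77  1.27 -0.22  1.76 -1.89] [-0.6   0.83  1.02 -0.22  1.95 -1.9 ] none none none
1 50.0 [-0.6   0.92  1.11 -0.27  1.94 -1.89] [-0.58  1.03  0.8  -0.27  2.14 -1.92] none [-0.41 -0.42  2.29  0.54  0.73 -2.45] none
1 59.99999999999999 [-0.59  1.08  0.96 -0.32  2.11 -1.9 ] [-0.56  1.26  0.54 -0.35  2.35 -1.97] [-0.34 -0.17  2.23  0.41  0.65 -2.34] [-0.34 -0.31  2.14  0.32  0.87 -2.22] [-0.5  -0.48  2.45  0.45  0.79 -2.49]
-1 0.0 [-0.77  0.21  1.89 -0.    1.04  1.08] [-0.77  0.08  1.82 -0.    1.24  1.08] [-0.7   0.57  2.48  2.28  1.51 -1.5 ] none none
-1 14.999999999999998 [-0.7   0.41  1.66 -0.11  1.31  1.19] [-0.68  0.35  1.54 -0.1   1.5   1.19] none none none
-1 29.999999999999996 [-0.65  
[... 240 characters left out ...]
-0.25  2.48  1.29  0.5  -0.13] [-0.49 -0.5   2.42  0.87  0.65  0.37] none
-1 50.0 [-0.6   0.92  1.11 -0.27  1.94  1.26] [-0.58  1.03  0.8  -0.27  2.14  1.22] [-0.41 -0.24  2.36  0.76  0.53  0.43] [-0.41 -0.42  2.29  0.54  0.73  0.7 ] none
-1 59.99999999999999 [-0.59  1.08  0.96 -0.32  2.11  1.24] [-0.56  1.26  0.54 -0.35  2.35  1.18] [-0.34 -0.17  2.23  0.41  0.65  0.8 ] [-0.34 -0.31  2.14  0.32  0.87  0.92] [-0.5  -0.48  2.45  0.45  0.79  0.66]
[3.14 0.   1.57] [-3.14 -0.    0.41]
[[ 0.   -0.96 -0.29]
 [ 1.    0.    0.  ]
 [-0.   -0.29  0.96]] [ 0.07  0.   -0.18]<sys>:0: UserWarning: Gimbal lock detected. Setting third angle to zero since it is not possible to uniquely determine all angles.
```

```bash
python3 - <<'E'
from h import *
np.set_printoptions(precision=3,suppress=True)
p,d,K,T=load("top0");W=cloud(d,K,T)
for n,(u0,u1,v0,v1),zl in [("media",(440,485,145,195),.06),("reag",(375,408,155,190),.05),("cyl",(145,192,140,190),.01)]:
    w=W[v0:v1,u0:u1].reshape(-1,3);w=w[w[:,2]>zl];print(n,w.min(0),w.max(0),np.median(w[w[:,2]>w[:,2].max()-.015],0))
down=lambda yaw:rpy(tool([0,0,-1],[np.sin(yaw),-np.cos(yaw),0]))
print(observe()["time_s"])
for f,x,yw in[("wcas",(.41,-.30,.2),-.27),("wstand",(.54,-.03,.22),.16),("wrod",(.40,.32,.16),.4)]:
    movep(x,down(yw));hold(.3);snap("wrist",f);print(observe()["time_s"],observe()["q"])
E
python3 - <<'E'
import cv2,numpy as np
a=[cv2.resize(cv2.imread(f"pics/{f}.png"),(400,300)) for f in("wcas","wstand","wrod")]
cv2.imwrite("pics/w3.png",np.vstack([np.hstack(a[:2]),np.hstack([a[2],a[2]*0])]))
E
```

```text
media [ 0.622 -0.414  0.06 ] [ 0.702 -0.333  0.157] [ 0.662 -0.374  0.15 ]
reag [ 0.624 -0.229  0.05 ] [ 0.686 -0.167  0.112] [ 0.656 -0.198  0.105]
cyl [0.624 0.324 0.01 ] [0.745 0.437 0.173] [0.666 0.367 0.166]
0.1
1.65 [-0.788 -0.066  1.818 -0.     1.39   1.054]
3.15 [-0.203  0.002  1.714 -0.     1.425  1.209]
4.925 [ 0.52  -0.024  1.854 -0.     1.312  1.691]
```

View pics/w3.png

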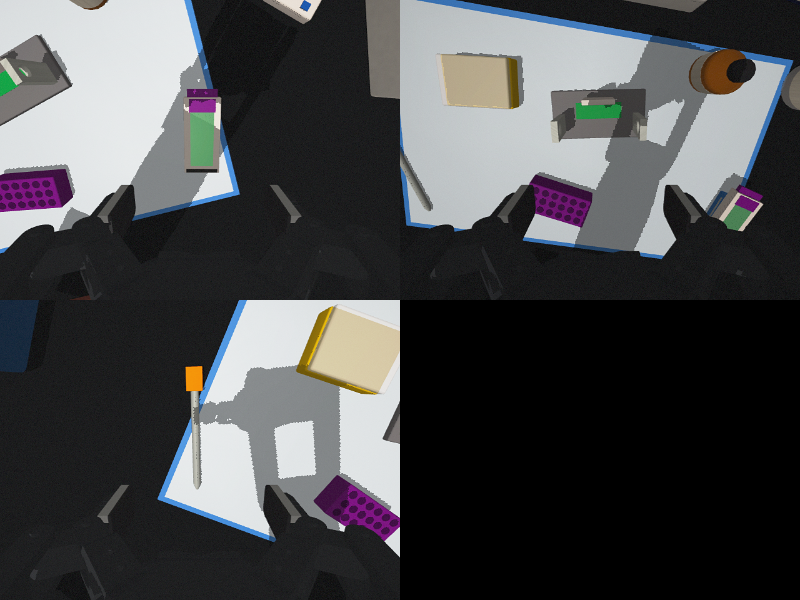

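All three objects are in view: cassette with its comb away from the robot (wcas (203,130)), stand with its wall away (wstand (598,115)), and rod with its orange tab away (wrod (195,378), tip (197,488)). Next I'll fit them from depth.

```bash
python3 - <<'E'
from h import *
np.set_printoptions(precision=4,suppress=True)
def seg(f,c,r,z0,z1):
    p,d,K,T=load(f);W=cloud(d,K,T);m=(np.hypot(W[...,0]-c[0],W[...,1]-c[1])<r)&(W[...,2]>z0)&(W[...,2]<z1);return W[m],p[m].astype(int)
def rect(w,lo=.5):
    (c,s,a)=cv2.minAreaRect((w[:,:2]*1000).astype(np.float32));return np.array(c)/1000,np.array(s),a,np.median(w[:,2])
for f in("wcas","top0"):
    w,p=seg(f,(.405,-.304),.085,.040,.06);pur=(p[:,0]>p[:,1]+40)&(p[:,2]>p[:,1]+40)
    print("cas",f,len(w),"frame",rect(w[~pur]),"comb",rect(w[pur]) if pur.sum()>3 else 0)
for f in("wstand","top0"):
    for n,c in(("L",(.537,.037)),("R",(.558,-.094))):
        w,_=seg(f,c,.03,.080,.092);print("lug",f,n,len(w),rect(w),w[:,:2].mean(0))
    w,_=seg(f,(.585,-.02),.05,.064,.075);print("wall",f,len(w),rect(w) if len(w)>3 else 0,w[:,:2].mean(0))
for f in("wrod","top0"):
    w,p=seg(f,(.40,.32),.13,.004,.03);o=p[:,0]>p[:,2]+90
    t=w[o];s=w[~o];print("rod",f,"tab",len(t),rect(t),t.mean(0))
    s=s[np.abs(s[:,2]-.010)<.006]
    # shaft line from points near tab-tip axis
    print(len(s),rect(s))
    vx,vy,x0,y0=cv2.fitLine(s[:,:2].astype(np.float32),cv2.DIST_HUBER,0,1e-4,1e-4).ravel();v=np.array([vx,vy]);v*=-np.sign(vx);t0=(s[:,:2]-[x0,y0])@v
    print("dir",v,"min/max along from tab ctr",np.percentile((s[:,:2]-t[:,:2].mean(0))@v,[0,1,99,100]),"tab perp",(t[:,:2].mean(0)-[x0,y0])@[-v[1],v[0]])
E
```

```text
cas wcas 7602 frame (array([ 0.4072, -0.3052]), array([ 56.0775, 129.0493]), 74.34026336669922, np.float64(0.051119368920431424)) comb (array([ 0.455 , -0.3186]), array([44.8867, 33.5346]), 74.66739654541016, np.float64(0.050723393866463795))
cas top0 1139 frame (array([ 0.4084, -0.3036]), array([ 57.5178, 132.3609]), 74.16329193115234, np.float64(0.05057479049141522)) comb (array([ 0.4549, -0.3184]), array([42.7408, 32.5146]), 77.06131744384766, np.float64(0.0497983941389224))
lug wstand L 443 (array([0.5336, 0.0331]), array([32.3912, 10.4126]), 10.608699798583984, np.float64(0.08670056111672886)) [0.5343 0.0327]
lug wstand R 435 (array([ 0.5578, -0.0947]), array([32.1361, 10.4676]), 10.495250701904297, np.float64(0.08683550134058132)) [ 0.5583 -0.0941]
wall wstand 500 (array([ 0.585 , -0.0232]), array([ 8.1479, 49.3387]), 10.767669677734375, np.float64(0.07082378070094952)) [ 0.5852 -0.0232]
lug top0 L 46 (array([0.5335, 0.0342]), array([31.6485,  9.7335]), 11.246253967285156, np.float64(0.08623110738906992)) [0.533  0.0337]
lug top0 R 51 (array([ 0.5575, -0.0932]), array([32.3794,
[... 270 characters left out ...]
y([33.4179, 23.4293]), 22.90861701965332, np.float64(0.012874732801024358)) [0.4707 0.3555 0.0129]
1896 (array([0.4173, 0.2723]), array([205.5136, 150.1658]), 17.07996940612793, np.float64(0.011810922965819287))
dir [-0.9129 -0.4082] min/max along from tab ctr [-0.017   0.0177  0.172   0.1813] tab perp -9.23885706334942e-06
rod top0 tab 122 (array([0.4697, 0.3564]), array([35.709 , 25.3517]), 20.755420684814453, np.float64(0.012092543009119883)) [0.4703 0.3562 0.0121]
1622 (array([0.3998, 0.3197]), array([256.6659, 254.9512]), 29.396387100219727, np.float64(0.005875986571262093))
dir [-0.8746 -0.4849] min/max along from tab ctr [-0.0489 -0.041   0.2013  0.2077] tab perp -0.003184755894340172
```

```bash
cat >> h.py <<'E'
up=np.array([0,0,1.])
cx=np.array([np.cos(np.radians(-15.66)),np.sin(np.radians(-15.66)),0]);cy=np.cross(up,cx);C0=np.array([.4029,-.3040,.030])
ys=.1872;sx=np.array([np.cos(ys),np.sin(ys),0]);sy=np.cross(up,sx);S0=np.array([.5663,-.0269,0])
def S(x,y,z): return S0+sx*x/1000+sy*y/1000+up*z/1000
a=np.radians(45);G=.030
dp=-np.cos(a)*up-np.sin(a)*cx;Mp=tool(dp,-cy);tp=C0+G*cx+.010*up+.019*dp
dq=np.cos(a)*sx-np.sin(a)*up;Mq=tool(dq,-sy);tq=S(1,0,12)+(.060+G)*up+.019*dq
ym=0.0;mx=np.array([1,0,0.]);dm=np.cos(a)*mx-np.sin(a)*up;Mm=tool(dm,-np.cross(up,mx));tm=np.array([.47,-.17,.27])
E
python3 - <<'E'
from h import *
np.set_printoptions(precision=3,suppress=True)
for n,t,M in(("pre",tp+.15*up,Mp),("pick",tp,Mp),("lift",tp+.14*up,Mp),("mid",tm,Mm),("preplace",tq+.11*up,Mq),("place",tq,Mq),("retreat",tq-.1*dq,Mq)):
    q=inverse_kinematics(t,rpy(M));print(n,t,None if q is None else np.array(q))
p,d,K,T=load("wrod");W=cloud(d,K,T);c=np.array([.4706,.3556]);v=np.array([-.9165,-.40])
for _ in range(3):
    n=np.array([-v[1],v[0]]);r=W[...,:2]-c;t=r@v;e=r@n
    m=(t>.02)&(t<.19)&(abs(e)<.010)&(W[...,2]>.006)&(W[...,2]<.02)
    s=W[m];k=np.polyfit(t[m],e[m],1);v=v+k[0]*n;v/=np.linalg.norm(v);c0=c+n*k[1]
print(len(s),v,"axis offset at tab",k,"tip t",np.percentile(t[m],[99,100]),np.median(s[:,2]))
E
```

```text
pre [ 0.419 -0.308  0.177] [-0.616  0.663  1.177 -0.27   2.042  1.199]
pick [ 0.419 -0.308  0.027] [-0.616  0.835  1.213 -0.249  1.841  1.256]
lift [ 0.419 -0.308  0.167] [-0.616  0.673  1.182 -0.268  2.028  1.203]
mid [ 0.47 -0.17  0.27] [-0.984 -0.779  2.385  0.704  1.142  0.415]
preplace [ 0.58  -0.024  0.199] [-0.463 -0.464  2.346  0.708  0.719  0.505]
place [ 0.58  -0.024  0.089] [-0.463 -0.232  2.422  1.043  0.518  0.097]
retreat [ 0.511 -0.037  0.159] [-0.627 -0.655  2.533  0.773  0.828  0.345]
1835 [-0.913 -0.408] axis offset at tab [0. 0.] tip t [0.172 0.177] 0.011819122903317436
```

```bash
python3 - <<'E'
from h import *
np.set_printoptions(precision=3,suppress=True)
o=lambda:(lambda s:print(s["time_s"],np.array(s["eef_pos"]),s["opening"],s["grasp_force"],np.array(s["ft_force"])))(observe())
gripper_to(.085);movep(tp+.15*up,rpy(Mp));o()
print(move_l(tp,feed=.12,max_force=8));o()
gripper_to(.0,60);o()
move_l(tp+.16*up,feed=.12);o()
movep(tq+.11*up,rpy(Mq));hold(.2);o()
snap("scene","s1");snap("wrist","w1")
import cv2
cv2.imwrite("pics/m1.png",np.hstack([cv2.imread("pics/s1.png")[100:400,150:550],cv2.resize(cv2.imread("pics/w1.png"),(400,300))]))
E
```

```text
7.4333 [ 0.42  -0.307  0.177] 0.08459749118387769 0.0 [ 0.22   0.07  -0.399]
False
8.8333 [ 0.419 -0.309  0.027] 0.0848310185397944 0.0 [ 0.315 -0.06   0.48 ]
9.5917 [ 0.419 -0.309  0.029] 0.00023122778665475008 3.7528175907209516 [1.044 0.763 7.723]
11.075 [ 0.418 -0.308  0.186] -3.059760022290453e-05 0.0 [-0.661 -0.099 -1.714]
12.5167 [ 0.581 -0.025  0.199] -1.1032449988039202e-05 0.0 [-0.079 -0.402 -0.607]
```

View pics/m1.png

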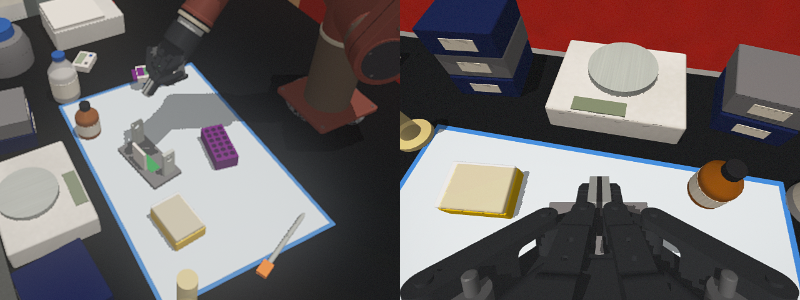

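The grasp missed: the fingers shut on nothing and the cassette is still at its block. I'll look closely there before retrying.

```bash
python3 - <<'E'
from h import *
np.set_printoptions(precision=4,suppress=True)
down=lambda yaw:rpy(tool([0,0,-1],[np.sin(yaw),-np.cos(yaw),0]))
movep((.36,-.29,.20),down(-.27));gripper_to(.085);hold(.1);p,d,K,T=snap("wrist","w2");print(observe()["time_s"],observe()["ft_force"])
W=cloud(d,K,T);m=(np.hypot(W[...,0]-.405,W[...,1]+.304)<.10)&(W[...,2]>.02)&(W[...,2]<.12)
w=W[m];v,u=np.where(m);print(u.min(),u.max(),v.min(),v.max(),np.histogram(w[:,2],20))
w=w[(w[:,2]>.04)&(w[:,2]<.06)];print(cv2.minAreaRect((w[:,:2]*1000).astype(np.float32)))
b=cv2.imread("pics/w2.png");cv2.imwrite("pics/w2c.png",cv2.resize(b[60:340,180:520],None,fx=2,fy=2))
E
```

```text
14.75 [ 0.073   0.0448 -0.4794]
289 351 83 227 (array([   7,   22,   73,  169,  189,  160,   72,   18,    4,    0,    3,
         45,  281,  965, 1941, 2290, 1530,  613,  187,   21]), array([0.0423, 0.0429, 0.0435, 0.0441, 0.0446, 0.0452, 0.0458, 0.0464,
       0.047 , 0.0475, 0.0481, 0.0487, 0.0493, 0.0499, 0.0504, 0.051 ,
       0.0516, 0.0522, 0.0527, 0.0533, 0.0539]))
((408.1369323730469, -305.3424987792969), (56.048763275146484, 130.98353576660156), 74.28339385986328)
```

View pics/w2c.png

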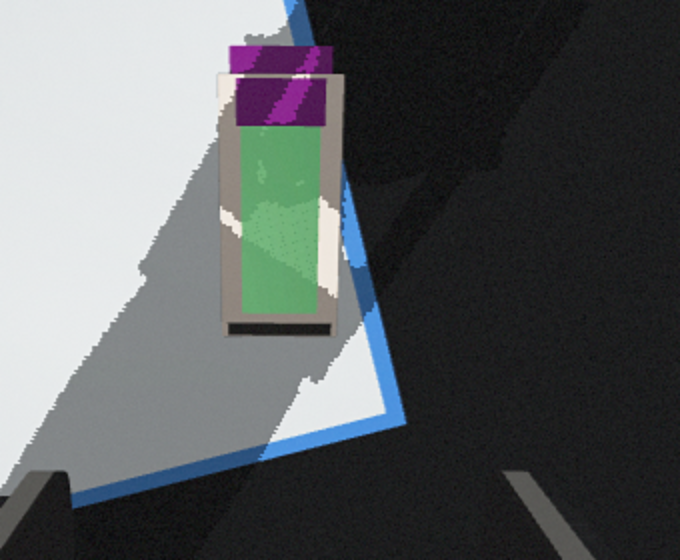

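```bash
python3 - <<'E'
from h import *
np.set_printoptions(precision=3,suppress=True)
p,d,K,T=load("w1");W=cloud(d,K,T);print("w1 cam",T[:3,3])
for v in range(276,345,8):print(v,W[v,318],d[v,318],W[v,305])
p,d,K,T=load("s1")
def pr(x):
    c=T[:3,:3].T@(np.array(x)-T[:3,3]);return K[:2,:2]@(c[:2]/c[2])+K[:2,2],c[2]
print(pr([.581,-.025,.199]),pr(tp),pr(tq))
W=cloud(d,K,T);m=(W[...,2]>.1)&(W[...,2]<.25)&(np.hypot(W[...,0]-.58,W[...,1]+.025)<.08);v,u=np.where(m);print(m.sum(),u.min() if m.any() else 0,u.max() if m.any() else 0,W[m].min(0) if m.any() else 0)
print("scene px(300,192)",W[185:195:3,300])
E
```

```text
w1 cam [ 0.507 -0.04   0.378]
276 [ 0.657 -0.011  0.001] 0.40381333 [0.654 0.004 0.001]
284 [ 0.559 -0.03   0.239] 0.14791167 [ 0.558 -0.025  0.238]
292 [ 0.553 -0.031  0.244] 0.14014956 [ 0.553 -0.026  0.243]
300 [ 0.549 -0.032  0.249] 0.1335771 [ 0.548 -0.027  0.248]
308 [ 0.544 -0.033  0.255] 0.12670851 [ 0.544 -0.028  0.253]
316 [ 0.54  -0.034  0.258] 0.12231059 [ 0.539 -0.029  0.258]
324 [ 0.537 -0.034  0.26 ] 0.11843578 [ 0.535 -0.03   0.263]
332 [ 0.535 -0.035  0.258] 0.11883662 [ 0.532 -0.031  0.266]
340 [ 0.533 -0.035  0.254] 0.12163069 [ 0.529 -0.032  0.269]
(array([285.132, 208.829]), np.float64(1.0288048860296362)) (array([299.322, 176.118]), np.float64(1.379459282570396)) (array([288.352, 242.376]), np.float64(1.107959844230169))
160 291 316 [ 0.511 -0.047  0.22 ]
scene px(300,192) [[ 0.542 -0.023  0.255]
 [ 0.542 -0.024  0.245]
 [ 0.545 -0.02   0.241]
 [ 0.546 -0.017  0.235]]
```

The fingertips show up about 43 mm short of the reported TCP in both the wrist and scene cameras, and the 7.7 N push on the cassette's top fits that. I'll check this in the tool-down pose with the fingers shut.

```bash
python3 - <<'E'
from h import *
np.set_printoptions(precision=4,suppress=True)
def tips(T,d,K,M,e,lab):
    W=cloud(d,K,T);L=(W-e)@M   # tool coords rel. reported TCP
    m=(L[...,2]<.03)&(L[...,2]>-.12)&(abs(L[...,0])<.03)&(abs(L[...,1])<.06);l=L[m]
    print(lab,len(l),"z 99.5/max",np.percentile(l[:,2],[99,99.7,100]) if len(l) else 0,"near-tip xy",l[l[:,2]>np.percentile(l[:,2],97)].mean(0) if len(l) else 0)
s=observe();M=R.from_euler("xyz",s["tcp_rot"]).as_matrix();e=np.array(s["eef_pos"])
for f in("w2",):
    p,d,K,T=load(f);tips(T,d,K,M,e,"open wrist")
for op in(.055,.024,0):
    gripper_to(op);s=observe();e=np.array(s["eef_pos"]);p,d,K,T=snap("wrist");tips(T,d,K,M,e,f"wrist {op}")
    p,d,K,T=snap("scene");tips(T,d,K,M,e,f"scene {op}")
print(s["time_s"],e)
p,d,K,T=load("w1");tips(T,d,K,Mq,np.array([.581,-.025,.199]),"w1");p,d,K,T=load("s1");tips(T,d,K,Mq,np.array([.581,-.025,.199]),"s1")
E
```

```text
open wrist 25716 z 99.5/max [-0.0553 -0.0527 -0.0508] near-tip xy [ 0.0036  0.0001 -0.0562]
wrist 0.055 37995 z 99.5/max [-0.0493 -0.0457 -0.0419] near-tip xy [ 0.0056  0.0006 -0.0508]
scene 0.055 275 z 99.5/max [-0.0419 -0.0411 -0.0402] near-tip xy [ 0.0021 -0.0131 -0.0419]
wrist 0.024 40288 z 99.5/max [-0.0478 -0.0436 -0.0374] near-tip xy [ 0.0078  0.0008 -0.0499]
scene 0.024 292 z 99.5/max [-0.0373 -0.0371 -0.037 ] near-tip xy [ 0.0002 -0.0147 -0.038 ]
wrist 0 38369 z 99.5/max [-0.0497 -0.0453 -0.0415] near-tip xy [ 0.0103  0.0008 -0.0522]
scene 0 245 z 99.5/max [-0.0385 -0.0373 -0.0353] near-tip xy [-0.0009 -0.006  -0.0386]
16.1167 [ 0.36 -0.29  0.2 ]
w1 39986 z 99.5/max [-0.0489 -0.0444 -0.0402] near-tip xy [ 0.0101  0.001  -0.0515]
s1 905 z 99.5/max [-0.0399 -0.0379 -0.0369] near-tip xy [ 0.0034 -0.0036 -0.0406]
```

The offset is consistent: the real tips sit about 38 mm behind the reported TCP (about 41 mm at the cassette's width). I'll add this to every target and retry.

```bash
cat >> h.py <<'E'
OFF=.038;g56=.019+.003+OFF   # grasp point behind the reported TCP
tp=C0+G*cx+.010*up+g56*dp
tq=S(1,0,12)+(.060+G)*up+g56*dq
E
python3 - <<'E'
from h import *
np.set_printoptions(precision=3,suppress=True)
for A in(40,45,50,55):
    a=np.radians(A);dp=-np.cos(a)*up-np.sin(a)*cx;Mp=tool(dp,-cy);tp=C0+G*cx+.010*up+g56*dp
    dq=np.cos(a)*sx-np.sin(a)*up;Mq=tool(dq,-sy);tq=S(1,0,12)+(.060+G)*up+g56*dq
    for n,t,M in(("pre",tp+.13*up,Mp),("pick",tp,Mp),("lift",tp+.16*up,Mp),("preplace",tq+.11*up,Mq),("place",tq,Mq),("retreat",tq-.08*dq,Mq)):
        q=inverse_kinematics(t,rpy(M));print(A,n,None if q is None else np.array(q))
E
```

```text
40 pre [-0.639  0.585  1.353 -0.242  1.86   1.215]
40 pick [-0.639  0.753  1.372 -0.233  1.678  1.26 ]
40 lift [-0.639  0.554  1.338 -0.246  1.905  1.203]
40 preplace [-0.444 -0.344  2.366  0.973  0.578  0.244]
40 place [-0.444 -0.06   2.403  1.507  0.47  -0.368]
40 retreat [-0.574 -0.405  2.537  1.13   0.624 -0.023]
45 pre [-0.629  0.648  1.297 -0.267  1.938  1.216]
45 pick [-0.629  0.819  1.305 -0.254  1.765  1.264]
45 lift [-0.629  0.616  1.284 -0.272  1.981  1.203]
45 preplace [-0.412 -0.325  2.311  0.77   0.61   0.449]
45 place [-0.412 -0.073  2.36   1.212  0.44  -0.058]
45 retreat [-0.519 -0.393  2.473  0.912  0.62   0.218]
50 pre [-0.621  0.711  1.242 -0.293  2.014  1.213]
50 pick [-0.621  0.884  1.239 -0.275  1.851  1.264]
50 lift [-0.621  0.678  1.232 -0.299  2.055  1.199]
50 preplace [-0.382 -0.297  2.252  0.599  0.661  0.621]
50 place [-0.382 -0.071  2.311  0.918  0.451  0.248]
50 retreat [-0.468 -0.363  2.402  0.712  0.642  0.434]
55 pre [-0.614  0.772  1.191 -0.32   2.088  1.208]
55 pick [-0.614  0.949  1.174 -0.297  1.935  1.262]
55 lift [-0.614  0.737  1.183 -0.328  2.128  1.193]
55 preplace [-0.352 -0.26   2.19   0.46   0.724  0.76 ]
55 place [-0.352 -0.057  2.257  0.669  0.494  0.507]
55 retreat [-0.419 -0.321  2.328  0.542  0.687  0.618]
```

```bash
python3 - <<'E'
from h import *
import sys
np.set_printoptions(precision=3,suppress=True)
o=lambda:(lambda s:print(s["time_s"],np.array(s["eef_pos"]),s["opening"],s["grasp_force"],np.array(s["ft_force"])))(observe())
gripper_to(.085);movep(tp+.13*up,rpy(Mp))
print(move_l(tp,feed=.12,max_force=8));o()
gripper_to(.0,60);o()
if observe()["opening"]<.05: sys.exit("miss")
move_l(tp+.16*up,feed=.15);o()
movep(tq+.11*up,rpy(Mq));hold(.3);o()
snap("scene","s3");snap("wrist","w3a")
cv2.imwrite("pics/m3.png",np.hstack([cv2.imread("pics/s3.png")[100:400,150:550],cv2.resize(cv2.imread("pics/w3a.png"),(400,300))]))
E
```

```text
False
19.1917 [ 0.392 -0.301 -0.002] 0.08529378830913265 0.0 [0.55  0.343 0.805]
19.575 [ 0.391 -0.301 -0.002] 0.055320123203123864 63.731149435043335 [1.505 0.134 5.16 ]
20.7917 [ 0.39  -0.3    0.156] 0.05537838935591374 63.33210825920105 [-0.394  0.493 -1.798]
22.3333 [ 0.609 -0.019  0.169] 0.055437275403876045 63.69959235191345 [ 0.279  0.43  -2.041]
```

View pics/m3.png

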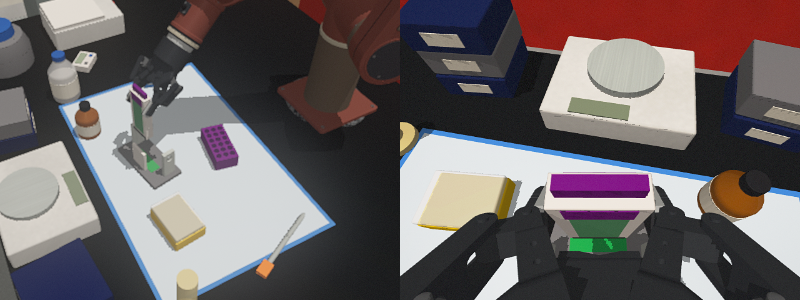

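The cassette is held upright above the bay, comb up. Before lowering, I'll check its held pose in depth.

```bash
cat > chk.py <<'E'
from h import *
np.set_printoptions(precision=4,suppress=True)
def check(fw,fs,dz):
    for f in(fw,fs):
        p,d,K,T=load(f);W=cloud(d,K,T);L=np.stack([(W-S0)@sx,(W-S0)@sy,W[...,2]-dz],-1)*1000;P=p.astype(int)
        near=(abs(L[...,0])<40)&(abs(L[...,1])<45)&(L[...,2]>75)&(L[...,2]<165)
        pur=near&(P[...,0]>P[...,1]+40)&(P[...,2]>P[...,1]+40)
        l=L[pur];print(f,"purple",len(l),"z max",np.percentile(l[:,2],[50,98]))
        t=l[l[:,2]>np.percentile(l[:,2],98)-4]
        if len(t)>10:print(" comb top rect (expect 8x46 at 1,0,144)",cv2.minAreaRect(t[:,:2].astype(np.float32)),np.median(t[:,2]))
        if f==fs:
            m=(abs(L[...,1])<26)&(L[...,2]>80)&(L[...,2]<125)&(L[...,0]>5)&(L[...,0]<25);b=L[m];n=np.c_[b[:,1:],np.ones(len(b))]
            k=np.linalg.lstsq(n,b[:,0],rcond=None)[0];print(" back face x = ky*y+kz*z+c",len(b),k,"at z=12:",k[2]+12*k[1],"rms",(n@k-b[:,0]).std())
E
python3 -c "
from chk import *
check('w3a','s3',.11)"
```

```text
w3a purple 7613 z max [140.7801 142.5929]
 comb top rect (expect 8x46 at 1,0,144) ((2.6748290061950684, -1.9242820739746094), (9.01294231414795, 46.51008605957031), 0.3970848619937897) 141.48223108656285
s3 purple 60 z max [139.1287 142.0143]
 comb top rect (expect 8x46 at 1,0,144) ((1.1387979984283447, -0.3455352783203125), (44.94511032104492, 8.512840270996094), 87.18802642822266) 139.68999089645172
 back face x = ky*y+kz*z+c 175 [-0.0139 -0.0002 11.6317] at z=12: 11.629608828437798 rms 0.9855574211323886
```

```bash
python3 - <<'E'
from chk import *
o=lambda:(lambda s:print(s["time_s"],np.array(s["eef_pos"])-tq,s["opening"],s["grasp_force"],np.array(s["ft_force"])))(observe())
print(move_l(tq+.014*up,feed=.10,max_force=10));o();hold(.2)
print(move_l(tq-.006*up,feed=.02,max_force=3));o()
gripper_to(.068);o();hold(.2)
e=np.array(observe()["eef_pos"]);move_l(e-.09*dq,feed=.12);o()
snap("wrist","w4");snap("scene","s4");check("w4","s4",0)
cv2.imwrite("pics/m4.png",np.hstack([cv2.imread("pics/s4.png")[100:400,150:550],cv2.resize(cv2.imread("pics/w4.png"),(400,300))]))
E
```

```text
False
23.5417 [ 0.0003 -0.0002  0.0145] 0.055376463395420426 63.70065093040466 [-0.6136 -0.2835 -1.7984]
True
24.3583 [ 0.0003 -0.      0.0034] 0.05533615881317912 64.13787961006165 [-0.6353 -0.3575  3.1605]
24.6417 [-0.0012  0.0006  0.0019] 0.06785194228059938 0.0 [1.0616 0.2198 0.1174]
25.7417 [-0.0636 -0.0113  0.0655] 0.06821845832956765 0.0 [-0.4416  0.1307 -0.6925]
w4 purple 3098 z max [139.1973 145.8102]
 comb top rect (expect 8x46 at 1,0,144) ((2.16377592086792, -0.5164337158203125), (45.956077575683594, 9.658855438232422), 89.96681213378906) 144.76606203013398
s4 purple 39 z max [142.9854 145.0849]
 comb top rect (expect 8x46 at 1,0,144) ((0.44837939739227295, 0.9022769927978516), (7.600091457366943, 42.57140350341797), 3.804610013961792) 143.0267586026741
 back face x = ky*y+kz*z+c 146 [-0.0052  0.0019 11.0234] at z=12: 11.046131365917063 rms 0.7558650746400422
```

View pics/m4.png

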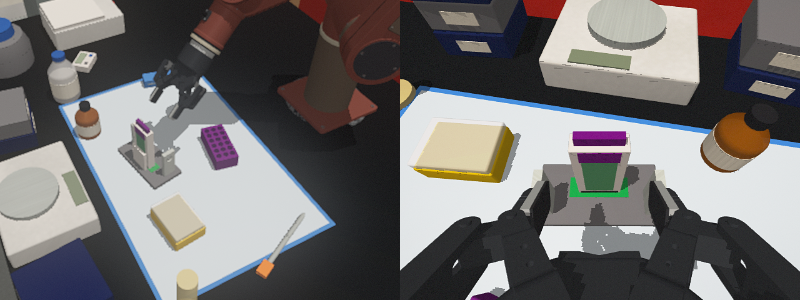

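The cassette stands alone within about 2 mm of centre. Rod next: pick it by the tab and insert it from the left, over the tip box.

```bash
cat >> h.py <<'E'
rv=np.array([-.913,-.408,0]);rv/=np.linalg.norm(rv);RT=np.array([.4706,.3556,0]);dn=-up
sg=1
def MR(s): return tool(dn,s*np.cross(up,rv)),tool(dn,s*sx)
E
python3 - <<'E'
from h import *
np.set_printoptions(precision=3,suppress=True)
for s in(1,-1):
    A,B=MR(s)
    for n,t,M in(("pre",RT+up*.05,A),("pick",RT-up*.036,A),("lift",RT+up*.12,A),("preins",S(-21,285,120),B),("ins0",S(-21,285,30),B),("ins1",S(-21,92,30),B)):
        q=inverse_kinematics(t,rpy(M));print(s,n,None if q is None else np.array(q))
E
```

```text
1 pre [ 0.513  0.281  1.739 -0.     1.121  1.664]
1 pick [ 0.513  0.407  1.766 -0.     0.968  1.664]
1 lift [ 0.513  0.2    1.693 -0.     1.249  1.664]
1 preins [ 0.325  0.112  1.792 -0.     1.238  0.138]
1 ins0 [ 0.325  0.226  1.849 -0.     1.066  0.138]
1 ins1 [-0.036  0.182  1.902 -0.     1.058 -0.223]
-1 pre [ 0.513  0.281  1.739 -0.     1.121 -1.478]
-1 pick [ 0.513  0.407  1.766 -0.     0.968 -1.478]
-1 lift [ 0.513  0.2    1.693 -0.     1.249 -1.478]
-1 preins None
-1 ins0 None
-1 ins1 None
```

```bash
python3 - <<'E'
from h import *
import sys
np.set_printoptions(precision=4,suppress=True)
o=lambda:(lambda s:print(s["time_s"],np.array(s["eef_pos"]),s["opening"],s["grasp_force"],np.array(s["ft_force"])))(observe())
A,B=MR(1);e=np.array(observe()["eef_pos"])
try: move_l(e+.08*up-.03*sx,feed=.2)
except Unreachable: move_l(e+.05*up,feed=.2)
gripper_to(.045);movep(RT+up*.04,rpy(A));o()
move_l(RT-.020*up,feed=.12,max_force=8)
c=move_l(RT-.042*up,feed=.02,max_force=3);o();print("contact",c)
e=np.array(observe()["eef_pos"]);move_l(e+.0035*up,feed=.02)
gripper_to(0,80);hold(.1);o()
if observe()["opening"]<.015: sys.exit("miss")
h=observe()["eef_pos"][2]-.006;open("hz","w").write(str(h))
e=np.array(observe()["eef_pos"]);move_l(e+.14*up,feed=.15)
movep(S(-21,285,68)+up*(h+.06),rpy(B));hold(.2);o();print("h",h)
snap("wrist","w5");snap("scene","s5");snap("top","t5")
cv2.imwrite("pics/m5.png",np.hstack([cv2.imread("pics/s5.png")[100:400,150:550],cv2.resize(cv2.imread("pics/w5.png"),(400,300))]))
E
```

```text
28.3333 [0.4713 0.3549 0.0405] 0.04492387792361249 0.0 [ 0.6391 -0.2852  0.1297]
29.8917 [ 0.4703  0.3555 -0.0397] 0.04470590634398412 2.234884388744831 [-0.6606 -1.2959  4.6897]
contact True
30.6833 [ 0.4705  0.3556 -0.036 ] 0.02155486197365062 79.1192901134491 [-0.0016 -0.1161  2.8179]
33.3333 [0.4926 0.2495 0.0859] 0.022038436950333574 78.75408053398132 [-0.0191  0.1284 -0.9129]
h -0.042045687483425145
```

View pics/m5.png

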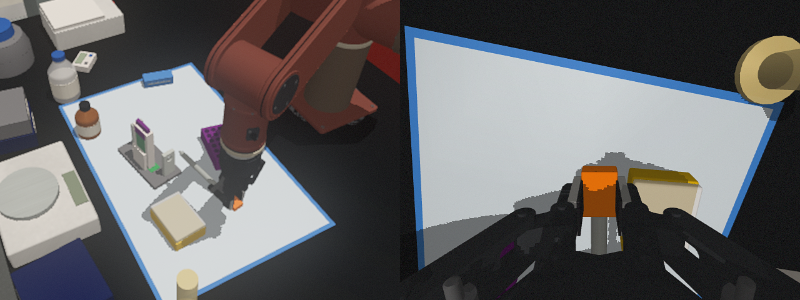

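The rod is held by its tab with the tip toward the stand. I'll measure the shaft's line in the stand frame before inserting.

```bash
cat > rodfit.py <<'E'
from h import *
np.set_printoptions(precision=4,suppress=True)
def rod(f,zc,y0,y1,rx=14,rz=22):
    p,d,K,T=load(f);W=cloud(d,K,T);L=np.stack([(W-S0)@sx,(W-S0)@sy,W[...,2]],-1)*1000
    P=p.astype(int);grey=P.max(-1)-P.min(-1)<40
    m=(abs(L[...,0]+21)<rx)&(L[...,1]>y0)&(L[...,1]<y1)&(abs(L[...,2]-zc)<rz)&grey&(P.max(-1)>70)
    l=L[m]
    if len(l)<20: print(f,len(l));return
    for i in range(4):
        kx=np.polyfit(l[:,1],l[:,0],1);kz=np.polyfit(l[:,1],l[:,2],1)
        e=np.hypot(l[:,0]-np.polyval(kx,l[:,1]),l[:,2]-np.polyval(kz,l[:,1]));l=l[e<max(7,0)]
    c=T[:3,3]-S0;c=np.array([c@sx,c@sy,c[2]])*1000-l.mean(0);c/=np.linalg.norm(c)
    print(f,len(l),"y",np.percentile(l[:,1],[0,2,98,100]),"x slope",kx[0],"z slope",kz[0],"surface mean",l.mean(0),"axis approx",l.mean(0)-5*np.array([c[0],0,c[2]])/np.hypot(c[0],c[2]))
E
python3 - <<'E'
from rodfit import *
for f in("s5","t5","w5"): rod(f,128,95,250)
E
```

```text
s5 241 y [109.3543 116.1736 226.7569 230.4203] x slope 0.0029940086814839242 z slope 0.015805837223975102 surface mean [-20.527  172.4315 130.8278] axis approx [-22.959  172.4315 126.4591]
t5 251 y [109.0077 112.1029 247.316  249.6213] x slope 0.005107860340998443 z slope 0.0035003334518977835 surface mean [-20.9493 179.3886 132.6908] axis approx [-20.2622 179.3886 127.7382]
w5 687 y [231.5448 234.4596 249.7598 249.9773] x slope -0.033050328902753855 z slope 0.04966886731405244 surface mean [-20.5626 242.1743 133.4758] axis approx [-20.5744 242.1743 128.4758]
```

```bash
python3 - <<'E'
from rodfit import *
h=float(open("hz").read());Z=68.5
o=lambda:(lambda s:print(s["time_s"],((np.array(s["eef_pos"])-S0)@np.c_[sx,sy,up])*1000,s["opening"],s["grasp_force"],np.array(s["ft_force"])))(observe())
print(move_l(S(-21,285,Z)+up*h,feed=.1,max_force=8));o()
print(move_l(S(-21,215,Z)+up*h,feed=.05,max_force=6));o()
snap("scene","s6");rod("s6",68,110,180);
if abs(observe()["ft_force"][1])<5: print(move_l(S(-21,93,Z)+up*h,feed=.06,max_force=7));o()
snap("scene","s7");snap("top","t7")
cv2.imwrite("pics/m7.png",np.hstack([cv2.resize(cv2.imread("pics/s7.png")[180:330,220:420],(400,300)),cv2.resize(cv2.imread("pics/t7.png")[140:290,220:420],(400,300))]))
E
```

```text
False
34.225 [-20.5935 285.0634  26.7929] 0.021814007020432923 78.7478256225586 [-0.5637 -0.2595  0.0084]
False
35.775 [-21.0286 215.2656  26.417 ] 0.02148453823038952 78.7470281124115 [ 0.042  -0.0909 -0.4668]
s6 88 y [110.6437 111.2627 175.6055 179.2667] x slope -0.02867154774062137 z slope 0.024138096606581252 surface mean [-20.7759 135.2911  71.4291] axis approx [-23.0732 135.2911  66.9881]
False
38.0083 [-21.0228  93.2469  26.4388] 0.02223300727859062 78.74729633331299 [-0.518   0.0865 -0.1331]
```

View pics/m7.png

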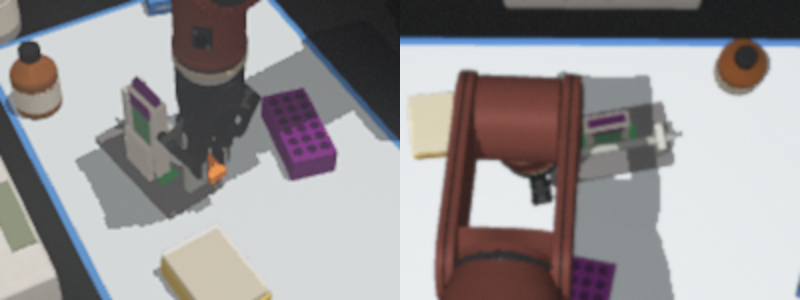

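```bash
python3 - <<'E'
from chk import *
from rodfit import rod
e=np.array(observe()["eef_pos"]);print(move_l(e-.003*up,feed=.02,max_force=3))
gripper_to(.055);hold(.2)
e=np.array(observe()["eef_pos"]);move_l(e+.13*up,feed=.12)
movep(S(-90,60,200),observe()["tcp_rot"]);hold(.3);print(observe()["time_s"],observe()["ft_force"])
snap("scene","s8");snap("wrist","w8");snap("top","t8")
for f in("s8","w8","t8"): rod(f,66,-62+2,58,10,14);rod(f,66,-100,-71,12,14)
check("w8","s8",0)
cv2.imwrite("pics/m8.png",np.hstack([cv2.resize(cv2.imread("pics/s8.png")[180:330,220:420],(400,300)),cv2.resize(cv2.imread("pics/w8.png"),(400,300))]))
E
```

```text
False
41.0083 [ 0.3957 -0.2745  0.4352]
s8 62 y [ 2.3301  6.6764 49.0494 50.1969] x slope 0.10500162320258928 z slope 0.008592497514292984 surface mean [-20.649   30.0934  68.5672] axis approx [-22.9395  30.0934  64.1227]
s8 0
w8 818 y [-59.9247  -7.9674  54.5478  55.9243] x slope 0.012458143152619037 z slope 0.003611179342208175 surface mean [-21.5571  23.8577  70.5234] axis approx [-20.4981  23.8577  65.6369]
w8 5
t8 49 y [-58.8586 -58.7136   0.9851   1.2554] x slope -0.061208384801766734 z slope -0.0466518095440377 surface mean [-21.6311 -44.1498  71.3574] axis approx [-20.974  -44.1498  66.4008]
t8 17
w8 purple 589 z max [144.6919 146.144 ]
 comb top rect (expect 8x46 at 1,0,144) ((2.3717846870422363, 4.837772369384766), (8.75517749786377, 35.81214141845703), 0.20697753131389618) 144.96843286721938Traceback (most recent call last):
  File "<stdin>", line 9, in <module>
  File "chk.py", line 8, in check
    l=L[pur];print(f,"purple",len(l),"z max",np.percentile(l[:,2],[50,98]))
                                             ~~~~~~~~~~~~~^^^^^^^^^^^^^^^^
    return _quantile_unchecked(
        a, q, axis, out, overwrite_input, method, keepdims, weights)
    return _ureduce(a,
                    func=_quantile_ureduce_func,
    ...<5 lines>...
                    overwrite_input=overwrite_input,
                    method=method)
    r = func(a, **kwargs)
    result = _quantile(arr,
                       quantiles=q,
    ...<2 lines>...
                       out=out,
                       weights=wgt)
    slices_having_nans = np.isnan(arr[-1, ...])
                                  ~~~^^^^^^^^^
IndexError: index -1 is out of bounds for axis 0 with size 0
```

```bash
python3 - <<'E'
from h import *
np.set_printoptions(precision=1,suppress=True)
for f in("s8","w8","t8"):
    p,d,K,T=load(f);W=cloud(d,K,T);L=np.stack([(W-S0)@sx,(W-S0)@sy,W[...,2]],-1)*1000;P=p.astype(int)
    m=(P[...,0]>P[...,2]+90)&(abs(L[...,0]+21)<25)&(L[...,1]>60)&(L[...,1]<125)&(L[...,2]>50)
    if m.sum()>5:print(f,m.sum(),np.percentile(L[m],[1,50,99],axis=0))
    t=(abs(L[...,0]+21)<10)&(L[...,1]<-72)&(L[...,1]>-110)&(abs(L[...,2]-66)<12)
    if t.sum():print(f,"tip pts",t.sum(),L[t].min(0),L[t].mean(0))
c=lambda f,a:cv2.resize(cv2.imread(f"pics/{f}.png")[a] if a else cv2.imread(f"pics/{f}.png"),(400,300))
cv2.imwrite("pics/m8.png",np.hstack([c("t8",(slice(140,290),slice(220,420))),c("w8",None)]))
E
```

```text
s8 122 [[-32.8  76.9  63.3]
 [-20.1  95.5  69.6]
 [ -9.8 110.3  72.8]]
w8 1130 [[-32.2  75.8  64.6]
 [-21.1  92.6  71.7]
 [ -8.2 108.8  73.8]]
w8 tip pts 5 [-23.  -85.5  67. ] [-21.6 -84.3  67.8]
t8 tip pts 16 [-26.1 -82.   64.2] [-20.9 -76.2  70. ]
```

View pics/m8.png

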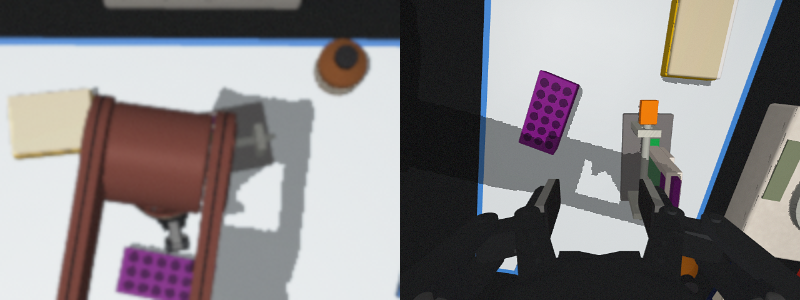

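The rod runs through both eyelets: tab outside the left lug at y 76–109 mm, tip at about -85 mm. The cassette is upright and the gripper is clear, so I'm handing in.

```bash
python3 -c "
from plant import *
print(job_done(),observe()['time_s'])"
```

```text
the job is handed in; nothing more can be done
the job is handed in; nothing more can be done
```

I handed the job in at about 41 s: the cassette stands comb-up in the bay and the rod is through both eyelets, its tip about 15 mm past the far lug, both released; no verdict came back, and the first grasp closed on air because the fingertips sit about 38 mm short of the reported TCP.

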